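# Post a returned tin through the sprung dust flap

### The job

Push the flat steel tin that lies on the deck of the returns box through the sprung dust flap, so that the tin itself pushes the flap open, and on until it slides down the chute inside the box and the flap has swung shut behind it. Do not push the flap with the gripper, and leave the two little glass bottles on the deck standing where they are.

Things in the scene. Friction and masses are not known exactly. Their poses are not given: they have to be found in the camera images.
- unit: returns box, fixed. Origin on the table under the middle of the doorway; its -y axis is the way in. Plywood deck, top at z = 100 mm, x = -150 to +150 mm, y = +10 to +250 mm, carried on by a steel sill to y = -4 mm. White housing with clear roof: 122 mm wide, y = +10 to -151 mm, top at z = 168 mm, with the doorway in its deck side
- door (a point): middle of the doorway at the deck's level; axes as unit. The doorway, in the plane y = 0, is 90 mm wide and 60 mm high and filled by the flap; over it a lintel, 8 mm tall. A pusher from above need not go under the lintel: see chute
- guide (a point): on the deck, midway between the outer ends of two white guide cheeks (25 mm high, 8 mm thick); axes as unit, 80 mm before the doorway. They are slick and narrow the way evenly from 140 mm clear here to 80 mm clear 10 mm before the doorway
- chute (a point): middle of the edge just inside the flap (4 mm past the doorway) where the level ends and a slick steel chute drops at 35 degrees to the end wall; axes as unit. Once the tin's middle is past this edge it tips and slides in by itself; short of that it stays in the doorway with the flap resting on it
- flap (a joint): aluminium dust flap, 86 mm wide, 56 mm high, 3 mm thick, smooth, hinged along its top edge 58 mm above the deck: 0 rad = hanging shut, grows as it swings inwards to at most 1.45; it cannot swing outwards. A weak spring shuts it (about 0.2 N at the lower edge starts it, 1.1 N when wide open); with the tin under it it stands at about 1.1 rad
- tin_center (a point): centre (half-way up) of the loose flat steel tin with a plain paper label on its lid, 64 mm along its x, 100 mm along its y, 36 mm high, 0.28 to 0.49 kg; it starts flat on the deck, its y axis within 20 degrees of the box's y axis, its centre 145 to 170 mm before the doorway and up to 40 mm off the middle
- spice: little amber glass jar with a steel cap, 36 mm across, 62 mm high, on the deck beside one guide cheek (+x side); origin at the centre of its underside
- dropper: little clear glass bottle with a black cap, 32 mm across, 75 mm high, on the deck beside the other guide cheek (-x side); origin at the centre of its underside
Things that resemble listed ones, but are neither listed nor needed, are in the scene too. Leave any blue or orange look-alike of the part that bears tin_center alone.

How it is judged:
By the outcome, as a careful person would: the job done as asked, in the order asked, and still so for the second after the job is handed in, with the robot touching nothing.
It also fails if it takes over 45 s, if anything falls off the work surface, if the arm or the gripper's body presses on something with over 40 N, if the wrist force passes 120 N, or if a joint passes its speed limit or range.

### The arm

A 6-joint arm with a two-finger parallel gripper is mounted at the origin on the work surface. World frame = base frame: x ahead of the robot, y to its left, z up, the work surface at z = 0. Lengths are in mm, angles in rad, forces in N, time in s.
With the tool pointing down it reaches from about 350 to 875 mm from the base axis. Payload 4.2 kg.
Tool frame: the origin (TCP) lies on the mounting face of the last link; the fingertips stand 173 mm ahead of it and the grasp point (between the pads) lies grip_point_offset ahead of it (grip_point_offset is the distance from the TCP to the grasp point, in mm); z points along the fingers, y is the line along which they close (so a half turn about z gives the same grasp; the last joint's range is limited). The gripper opens to 85 mm and grips with 20 to 120 N. Pads are 22 mm wide; open, the fingers measure 114 mm over their backs; the gripper's body (76 mm by 85 mm) begins 54 mm behind the grasp point. The pads swing forward as they close: fully open they stand 13 mm farther back than shut.
Start: joints at [-1.066, 0.385, 0.008, 0, -1.194, -0.259], TCP at [152.1, -606.189, 404.712] pointing down, gripper open.
Joint ranges: [-3.14, 3.14], [-1.21, 2.06], [-1.07, 1.41], [-3.16, 2.05], [-2.99, -0.16], [-3.1, 3.1]. Speed limits (rad/s): [2.79, 2.79, 3.14, 3.14, 3.14, 3.14].

### API

Orientations are given as a unit quaternion [x, y, z, w].
In Python, from bench import read_state, get_image, job_done, recognise, place_of, grip_point_offset gives the robot as it stands. The module is installed in compiled form; this text tells all that it offers.
- The arm moves only by the tool carry_out, never from a script. Its arguments are lists of equal length, an entry for each row: "slide": the shift along the tool's x, y, z in m, a list of three; "roll": the turn about the tool's z in degrees; "claw": the finger opening in m, from 0 to 0.0854. A call has 1 to 8 rows; each row is the pose to reach, as a shift and turn from the pose commanded when the call began, along the tool's axes at that moment; what a row does not reach only later rows make up. A row lasts 1/8 s, in which the tool goes at most 62.5 mm and 10.7 degrees, less where a joint would pass 70% of its speed; a pose out of reach is approached as far as the arm can. A call with a gripper value outside its range is refused whole. The fingers move at their own pace and stop on an object; the grip force is fixed at half the most. Time passes only in rows, so rows that repeat a pose let the fingers close. It gives the time, the measured TCP pose, the force, the opening and the grip force at its end, in the units of the state.
- read_state(): the state, without advancing time (a new reading comes with each control period).
- get_image(name): name is "scene" or "side" or "wrist"; returns a dict with "img" (384x512x3 uint8, red, green, blue), "z_map" (384x512 float32, mm along the optical axis (not along the pixel's ray), 0 where there is no reading), "mtx" (3x3 intrinsics, pixels), "world_from_camera" (4x4, takes a point from camera to world coordinates); the wrist camera has in their place "T_tool_cam" (4x4, takes a point from camera to tool coordinates, whose origin is the TCP and whose axes are the flange's). Camera axes: x right, y up, looking along -z (the intrinsics and any distortion apply to the point x, -y, -z); pixel columns grow to the right and rows downward; lengths in mm; the calibration is good to about 2 mm. A picture is of the moment at which its call begins: read the wrist's pose just before it.
- job_done(): hands the job in; it is judged then, once.
Trained networks look in a picture, given as the dict that the camera call returned (one of the last four; its "shot" number tells which), for a name from the list of things; names that differ only in an ending like _2 or _b are one class to them, and where a whole thing is asked for, a point or a joint stands for the part that bears it (a point fixed in the world has none). Each returns a list of dicts, best first, with "conf" (0 to 1); they miss things now and then, are a little off and sometimes report something else, mostly with a low value. They report only what shows in the picture. A call takes as long as a camera call. They do not tell look-alikes from the thing itself.
- recognise(picture, thing): "at" ([column, row] in pixels, amid what is visible of it).
- place_of(picture, thing): "at" ([column, row] in pixels: a listed point, or the origin of a listed thing).
The state is a dict: "clock": time; "joints": joint angles; "joint_vel": joint speeds; "joint_efforts": joint torques, N m; "position": TCP position; "ee_rot": TCP orientation; "contact_force": force on the tool from outside, world axes, zero at the start; "wrist_torque": the same for the moment, N m; "gripper_width": finger opening in mm; "grasp_force": force on a finger pad.
Only numpy, scipy, OpenCV 4.12 (cv2) and the standard library are available. Lean on these libraries where they do the work, as an engineer would, in place of code of your own. Each camera call takes 0.05 s, during which the arm holds its last target. There are 200 camera calls.

## Working session

There is one attempt and no reset: what is moved stays moved. The work goes in short steps, Python scripts to look and compute and a tool call to move; the robot and the scene stay as the last step left them, time stands still between calls to the robot, and variables do not carry over. Pictures are saved under pics/ and viewed, at most 10 in all, crops included, and the job is handed in when it is done.

Besides the shell and the picture viewer there is one more tool, called after "Call:" as name(argument=value, ...) on one line, values as JSON. carry_out: Moves the arm, as the interface text tells. Its arguments: {"type":"object","properties":{"slide":{"type":"array"},"roll":{"type":"array"},"claw":{"type":"array"}},"required":["slide","roll","claw"]}

```bash
mkdir -p pics
cat > h.py <<'E'
import numpy as np, cv2
from bench import *
from scipy.spatial.transform import Rotation as R
def cam2world(p,st=None):
    if "world_from_camera" in p: return np.array(p["world_from_camera"])
    T=np.eye(4);T[:3,:3]=R.from_quat(st["ee_rot"]).as_matrix();T[:3,3]=st["position"]
    return T@np.array(p["T_tool_cam"])
def ray(p,px,st=None):
    T=cam2world(p,st);K=np.array(p["mtx"])
    d=np.linalg.inv(K)@[px[0],px[1],1]; d=np.array([d[0],-d[1],-d[2]])
    return T[:3,3],T[:3,:3]@d
def at_z(p,px,z,st=None):
    o,d=ray(p,px,st);return o+d*(z-o[2])/d[2]
def at_depth(p,px,st=None):
    o,d=ray(p,px,st);c,r=int(round(px[0])),int(round(px[1]))
    w=p["z_map"][max(r-1,0):r+2,max(c-1,0):c+2];w=w[w>0]
    return o+d*np.median(w) if len(w) else None
def save(p,n): cv2.imwrite("pics/"+n,p["img"][:,:,::-1])
E
python3 - <<'E'
from h import *
np.set_printoptions(precision=1,suppress=True)
s=read_state();print(s["clock"],s["position"],s["ee_rot"],grip_point_offset)
for n in ["scene","side"]:
    p=get_image(n);save(p,n+"0.png");print(n,[k for k in p if k not in("img","z_map")])
    for t,z in [("tin_center",118),("door",100),("guide",100),("chute",100),("unit",0),("spice",100),("dropper",100)]:
        for q in place_of(p,t)[:3]: print(t,np.array(q["at"]),round(q["conf"],2),at_z(p,q["at"],z),at_depth(p,q["at"]))
E
```

```text
0.0 [ 152.1 -606.   403.6] [-0.1  1.   0.  -0. ] 154.70000000000002
scene ['mtx', 'world_from_camera', 'shot']
tin_center [268.  198.5] 0.83 [570.2 131.2 118. ] [579.7 127.6 135.1]
tin_center [362.6 236.6] 0.69 [717.1 291.3 118. ] [688.9 327.4  36.1]
tin_center [149.  174.7] 0.69 [ 425.8 -114.6  118. ] [ 461.5 -107.8  164.6]
door [190.4 206.8] 0.98 [528.6 -40.  100. ] [569.1 -37.4 167.2]
guide [230.2 205.1] 0.62 [551.2  47.5 100. ] [550.9  47.6  99.5]
chute [194.2 209.1] 0.83 [537.1 -32.9 100. ] [575.3 -31.1 164.9]
chute [224.  158.1] 0.55 [417.6  67.4 100. ] [439.3  64.2 128.7]
unit [199.5 227.6] 0.61 [533.9 -34.1   0. ] [586.8 -31.4 101.5]
spice [221.6 258. ] 0.57 [668.5  -2.5 100. ] [680.8  -2.9 130.3]
dropper [227.  160.5] 0.55 [426.9  72.6 100. ] [438.7  70.7 115.8]
dropper [223.  257.4] 0.19 [668.1   0.7 100. ] [680.3   0.1 130.1]
side ['mtx', 'world_from_camera', 'shot']
tin_center [279.1 146. ] 0.91 [626.  215.9 118. ] [663.9 309.8  35.6]
tin_center [186.8 354.8] 0.89 [ 351.1 -166.2  118. ] [ 348.1 -129.8   37.1]
tin_center [272.2 179.7] 0.75 [577.3 122.6 118. ] [570.3 104.4 136.8]
guide [271.2 217.2] 0.97 [548.8  46.4 100. ] [549.   47.2  99.1]
guide [344.1 224.1] 0.36 [669.3 -10.2 100. ] [660.  -22.8 117.7]
spice [343.5 224.8] 0.81 [667.5 -11.4 100. ] [659.  -22.9 116.3]
dropper [199.  229.2] 0.76 [415.5  59.8 100. ] [414.5  48.8 113.2]
```

View pics/scene0.png

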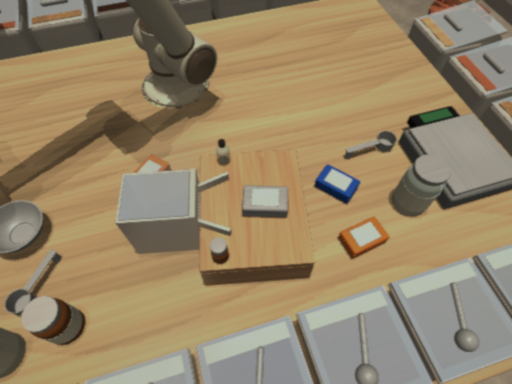

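View pics/side0.png

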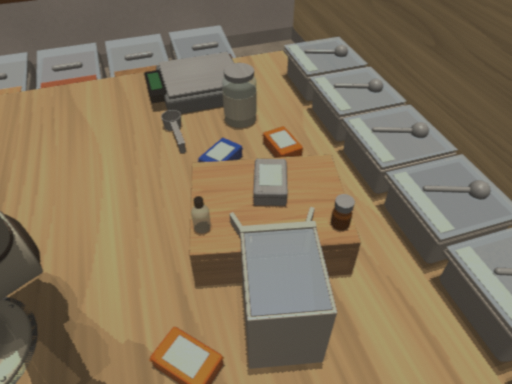

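The scene shows four candidates for the tin. On the deck is a grey steel one with a white label, at scene (265,200) and side (270,180). Off the deck are a blue one at scene (338,183), an orange one at (363,237) and an orange one at (152,167). I choose the grey one on the deck. Next I fit the deck and tin rectangles from depth and check that crop.

```bash
cat >> h.py <<'E'
def cloud(p,st=None):
    T=cam2world(p,st);K=np.array(p["mtx"]);z=p["z_map"];v,u=np.indices(z.shape)
    P=np.stack([(u-K[0,2])/K[0,0]*z,-(v-K[1,2])/K[1,1]*z,-z],-1)
    W=P@T[:3,:3].T+T[:3,3];W[z<=0]=np.nan;return W
def rect(W,m):
    q=W[m][:,:2].astype(np.float32);r=cv2.minAreaRect(q);return len(q),np.round(r[0],1),np.round(r[1],1),round(r[2],1)
def blob(m,near,W):
    n,l,s,c=cv2.connectedComponentsWithStats(m.astype(np.uint8))
    b=min(range(1,n),key=lambda i:np.linalg.norm(np.nanmean(W[l==i],0)[:2]-near)+(1e4 if s[i,4]<25 else 0));return l==b
E
python3 - <<'E'
from h import *
for n in ["scene","side"]:
    p=get_image(n);W=cloud(p);z=W[...,2];x=W[...,0];y=W[...,1]
    reg=(x>330)&(x<760)&(y>-250)&(y<320)
    print(n,"deck",rect(W,blob(reg&(abs(z-100)<5),np.array([560,120]),W)))
    for nm,zz,c in [("tin",136,(575,122)),("roof",168,(500,-105)),("spice",162,(667,-10)),("dropper",172,(418,62))]:
        m=reg&(abs(z-zz)<7)
        try:
            b=blob(m,np.array(c),W);print(nm,rect(W,b),np.nanmedian(z[b]))
        except Exception as e: print(nm,e)
    if n=="scene": a=p["img"][130:290,100:320]
    else: b2=p["img"][120:280,170:390]
cv2.imwrite("pics/crop.png",cv2.resize(np.hstack([a,b2])[:,:,::-1],None,fx=1.8,fy=1.8,interpolation=2))
E
```

```text
scene deck (10120, array([543.2,  19.6]), array([398.3, 302.2]), 77.1)
tin (1144, array([574.2, 121.8]), array([98. , 64.7]), 70.3) 134.67581230018823
roof (3786, array([517.3, -98.9]), array([161. , 124.1]), 77.7) 164.90428877627443
spice (222, array([665. ,  -3.5]), array([31.9, 31.6]), 6.3) 160.61720869575595
dropper (46, array([424.4,  65.1]), array([15.6, 15.4]), 15.6) 172.9516587747496
side deck (9524, array([558.5,  94.1]), array([242.7, 300.3]), 77.2)
tin (1216, array([570.5, 119.5]), array([100.3,  63.7]), 70.0) 135.62742681629004
roof (7912, array([ 514.3, -101.3]), array([163.1, 121.9]), 77.2) 165.75272969321043
spice (255, array([660.7,  -7.1]), array([32.5, 32.2]), 14.9) 161.3032348776585
dropper (92, array([420.8,  62.2]), array([15.6, 17.1]), 11.7) 173.52842668677877
```

View pics/crop.png

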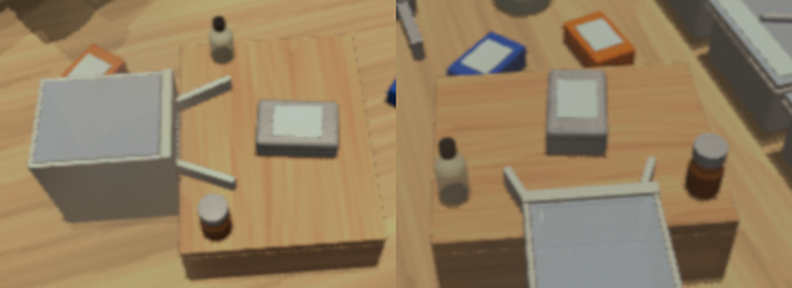

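The crop confirms it: the grey steel tin with the plain label lies on the deck, in line with the doorway, and the bottles stand outside the cheeks. The box yaw is about -12.7° and the door is at about (530.5,-32). In the box frame the tin is at about x=+7, y=+158, turned -7°. I'll push its back face with two slightly spread fingers, which stay outside the doorway throughout.

```bash
cat >> h.py <<'E'
DOOR=np.array([530.5,-32.]);TH=np.radians(77.3)
UY=np.array([np.cos(TH),np.sin(TH)]);UX=np.array([UY[1],-UY[0]])
def box(w): w=np.array(w)[:2]-DOOR;return np.round([w@UX,w@UY],1)
def plan(x,y,ang,tipz,st,tiplen=172):
    """tool shift (mm) + roll so that finger centre is at box x,y; ang=deg of box y axis offset (ccw +)"""
    M=R.from_quat(st["ee_rot"]).as_matrix()
    t=np.append(DOOR+x*UX+y*UY,tipz+tiplen)
    s=M.T@(t-st["position"])
    a=np.degrees(np.arctan2(M[1,1],M[0,1]))           # yaw of tool y
    d=(np.degrees(TH)+90+ang-a+90)%180-90
    return np.round(s/1000,4),"roll",round(-d,1),"world",t
E
python3 - <<'E'
from h import *
s=read_state();print(s["joints"],R.from_quat(s["ee_rot"]).as_matrix().round(3))
print(box([572.3,120.6]),box([602.9,205.2]))
x,y=box([602.9,205.2]);print(plan(x,y,-7.2,220,s))
E
```

```text
[-1.06638432e+00  3.84643942e-01  7.88175935e-03 -1.75771813e-05
 -1.19401364e+00 -2.58603655e-01] [[-0.97  -0.243  0.   ]
 [-0.243  0.97  -0.   ]
 [-0.    -0.    -1.   ]]
[  7.2 158.1] [ 18.5 247.3]
(array([-0.6347,  0.6773,  0.0127]), 'roll', np.float64(-56.0), 'world', array([602.9153554 , 205.18253794, 392.        ]))
```

Call:
carry_out(slide=[[-0.04, 0.042, 0], [-0.08, 0.085, 0], [-0.12, 0.127, 0], [-0.16, 0.17, 0], [-0.2, 0.212, 0], [-0.24, 0.255, 0], [-0.28, 0.298, 0], [-0.32, 0.34, 0]], roll=[-4, -8, -12, -16, -20, -24, -28, -28], claw=[0.025, 0.025, 0.025, 0.025, 0.025, 0.025, 0.025, 0.025])

```text
clock: 1.9
position: [380.2, -196.7, 405.2]
ee_rot: [-0.359, 0.933, -0.0, 0.001]
contact_force: [1.3, -0.3, 0.1]
gripper_width: 25.3
grasp_force: 0.0
```

```bash
python3 -c "
from h import *
print(plan(18.5,247.3,-7.2,220,read_state()))"
```

```text
(array([-0.4347,  0.1488,  0.0134]), 'roll', np.float64(-28.0), 'world', array([602.9153554 , 205.18253794, 392.        ]))
```

Call:
carry_out(slide=[[-0.054, 0.019, 0], [-0.109, 0.037, 0], [-0.163, 0.056, 0], [-0.218, 0.074, 0], [-0.272, 0.093, 0], [-0.326, 0.112, 0], [-0.381, 0.13, 0], [-0.435, 0.149, 0.013]], roll=[-4, -8, -12, -16, -20, -24, -28, -28], claw=[0.025, 0.025, 0.025, 0.025, 0.025, 0.025, 0.025, 0.025])

```text
clock: 2.9
position: [603.7, 205.4, 393.0]
ee_rot: [-0.575, 0.818, -0.0, 0.002]
contact_force: [1.3, -0.2, 0.6]
gripper_width: 25.2
grasp_force: 0.0
```

Run:
```python
from h import *
s=read_state();p=get_image("wrist");save(p,"w1.png")
W=cloud(p,s);z=W[...,2]
for nm,zz,c in [("tin",136,(572,121))]:
    m=(abs(z-zz)<6)&(np.hypot(W[...,0]-572,W[...,1]-121)<80)
    b=blob(m,np.array(c),W);r=rect(W,b);print(nm,r,box(r[1]),np.nanmedian(z[b]))
for t,zz in [("tin_center",118),("door",100),("guide",100)]:
    for q in place_of(p,t)[:2]:
        w=at_z(p,q["at"],zz,s);print(t,np.round(q["at"]),round(q["conf"],2),w.round(1),box(w))
print(s["position"],box(s["position"]),plan(18.5,247.3,-7.2,112,s))
```

```text
tin (12899, array([574.7, 123.1]), array([95.9, 64.1]), 70.4) [  9. 161.] 135.91982561527513
tin_center [354. 243.] 0.7 [539.3 280.8 118. ] [-60.1 307.1]
tin_center [256.  76.] 0.69 [574.1 121.7 118. ] [  8.7 159.5]
[603.70932411 205.42810873 392.9620612 ] [ 19.2 247.7] (array([0.0007, 0.0009, 0.109 ]), 'roll', np.float64(0.0), 'world', array([602.9153554 , 205.18253794, 284.        ]))
```

View pics/w1.png

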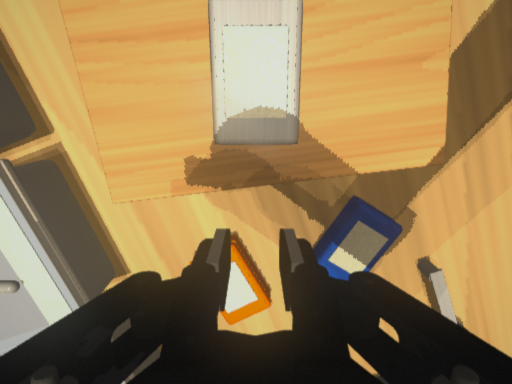

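The wrist view shows the tin ahead of the fingers, in line with them, with its back face at row ~143 and its middle at column ~255. The orange and blue look-alikes at (245,285) and (358,238) lie low, off the deck. Now I descend.

Call:
carry_out(slide=[[0, 0, 0.03], [0, 0, 0.06], [0, 0, 0.09], [0, 0, 0.109], [0, 0, 0.109]], roll=[0, 0, 0, 0, 0], claw=[0.025, 0.025, 0.025, 0.025, 0.025])

```text
clock: 3.72
position: [602.1, 202.3, 282.1]
ee_rot: [-0.574, 0.819, 0.0, -0.001]
contact_force: [1.0, -0.7, 0.7]
gripper_width: 25.1
grasp_force: 0.0
```

```bash
python3 -c "
from h import *
s=read_state();print(s['position'],s['contact_force'])
for x,y,a in [(15.5,223,-7.2),(15,213,-7.2),(12,195,-5.5),(8,175,-3.5),(4,155,-1.5),(1,135,0),(0,115,0),(0,95,0),(0,75,0)]: print(x,y,a,plan(x,y,a,112,s)[:3])"
```

```text
[602.13853651 202.25831473 282.05757083] [ 0.96244799 -0.71318951  0.66419957]
15.5 223 -7.2 (array([ 0.0215,  0.0002, -0.0019]), 'roll', np.float64(-0.1))
15 213 -7.2 (array([ 0.0315, -0.0006, -0.0019]), 'roll', np.float64(-0.1))
12 195 -5.5 (array([ 0.0497,  0.0001, -0.0018]), 'roll', np.float64(-1.8))
8 175 -3.5 (array([ 0.07  ,  0.0015, -0.0018]), 'roll', np.float64(-3.8))
4 155 -1.5 (array([ 0.0904,  0.0029, -0.0017]), 'roll', np.float64(-5.8))
1 135 0 (array([ 0.1106,  0.0034, -0.0017]), 'roll', np.float64(-7.3))
0 115 0 (array([ 0.1306,  0.0018, -0.0017]), 'roll', np.float64(-7.3))
0 95 0 (array([ 0.1504, -0.0007, -0.0016]), 'roll', np.float64(-7.3))
0 75 0 (array([ 0.1702, -0.0032, -0.0016]), 'roll', np.float64(-7.3))
```

Call:
carry_out(slide=[[0.014, 0, 0], [0.022, 0, 0], [0.03, 0, 0], [0.038, 0, 0], [0.048, 0, 0], [0.058, 0.001, 0], [0.069, 0.0015, 0], [0.08, 0.002, 0]], roll=[0, 0, 0, -0.8, -1.7, -2.7, -3.7, -4.7], claw=[0.025, 0.025, 0.025, 0.025, 0.025, 0.025, 0.025, 0.025])

```text
clock: 4.72
position: [573.3, 128.4, 282.7]
ee_rot: [-0.608, 0.794, 0.0, 0.0]
contact_force: [1.8, 1.4, 1.7]
gripper_width: 25.0
grasp_force: 1.4
```

```bash
cat >> h.py <<'E'
def look(st,name=None,cams=("scene","side","wrist")):
    for n in cams:
        p=get_image(n);W=cloud(p,st);z=W[...,2];B=np.stack([(W[...,:2]-DOOR)@UX,(W[...,:2]-DOOR)@UY],-1)
        m=(abs(z-136)<6)&(abs(B[...,0])<60)&(B[...,1]>5)&(B[...,1]<215)
        if m.sum()>30:
            r=rect(W,blob(m,DOOR+100*UY,W));print(n,r,box(r[1]))
        if name: save(p,n+name+".png")
E
python3 - <<'E'
from h import *
s=read_state();print(s['position'],box(s['position']),s['contact_force']);look(s,"2")
for x,y,a in [(1,135,0),(0,115,0),(0,95,0),(0,75,0),(0,60,0),(0,50,0)]: print(x,y,a,plan(x,y,a,112,s)[:3])
E
```

```text
[573.28464314 128.35864784 282.70426701] [  6.5 165.8] [1.75591182 1.3925384  1.66463212]
scene (1100, array([558.6,  71.1]), array([98.6, 65.5]), 73.8) [  4.7 106.8]
side (1462, array([555.1,  70.5]), array([108.5,  63.9]), 74.7) [  1.5 105.4]
wrist (41008, array([562.4,  83.4]), array([116.2,  64.4]), 75.1) [  5.7 119.6]
1 135 0 (array([ 0.031 ,  0.0042, -0.0013]), 'roll', np.float64(-2.5))
0 115 0 (array([ 0.0511,  0.0043, -0.0013]), 'roll', np.float64(-2.5))
0 95 0 (array([ 0.0711,  0.0034, -0.0013]), 'roll', np.float64(-2.5))
0 75 0 (array([ 0.091 ,  0.0026, -0.0013]), 'roll', np.float64(-2.5))
0 60 0 (array([ 0.106 ,  0.002 , -0.0013]), 'roll', np.float64(-2.5))
0 50 0 (array([ 0.116 ,  0.0015, -0.0013]), 'roll', np.float64(-2.5))
```

View pics/scene2.png

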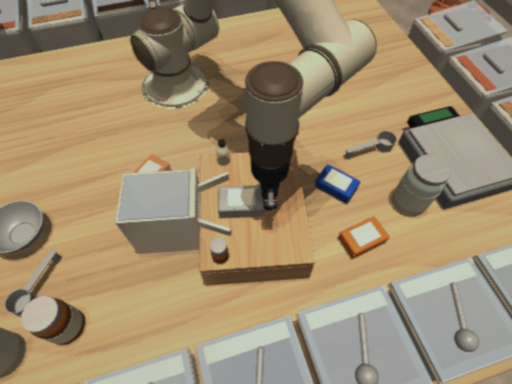

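The scene view shows the tin at (240,201), flush against the fingers at (270,197) and headed between the cheeks. Both bottles are standing. I keep pushing.

Call:
carry_out(slide=[[0.009, 0.0015, 0], [0.018, 0.003, 0], [0.027, 0.004, 0], [0.036, 0.004, 0], [0.045, 0.004, 0], [0.054, 0.004, 0], [0.063, 0.004, 0], [0.071, 0.0035, 0]], roll=[-0.8, -1.6, -2.5, -2.5, -2.5, -2.5, -2.5, -2.5], claw=[0.025, 0.025, 0.025, 0.025, 0.025, 0.025, 0.025, 0.025])

```text
clock: 5.88
position: [551.5, 61.0, 282.8]
ee_rot: [-0.624, 0.781, 0.0, 0.0]
contact_force: [-0.3, 1.9, -0.9]
gripper_width: 24.9
grasp_force: 1.1
```

Run:
```python
from h import *
s=read_state();print(s['position'],box(s['position']),s['contact_force']);look(s,"3")
for x,y,a in [(0,75,0),(0,60,0),(0,50,0)]: print(x,y,a,plan(x,y,a,112,s)[:3])
```

```text
[551.49693807  61.01608763 282.75380517] [ 0.  95.4] [-0.31544449  1.88544178 -0.86297033]
scene (820, array([541.3,  13.7]), array([75.5, 65.7]), 77.3) [ 0.5 47. ]
side (753, array([542.9,  32.4]), array([61.8, 64.7]), 78.6) [-2.1 65.6]
wrist (32103, array([544. ,  23.2]), array([100.1,  64.3]), 77.2) [ 1.  56.8]
0 75 0 (array([ 0.0204,  0.    , -0.0013]), 'roll', np.float64(-0.0))
0 60 0 (array([ 0.0354,  0.    , -0.0013]), 'roll', np.float64(-0.0))
0 50 0 (array([ 0.0454,  0.    , -0.0013]), 'roll', np.float64(-0.0))
```

View pics/side3.png

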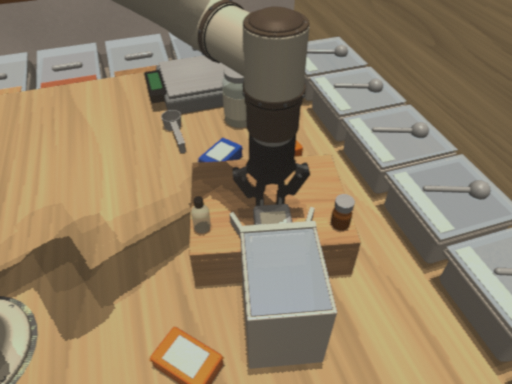

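The side view shows the tin (270,215) entering the doorway squarely, with the fingers behind it at (272,200), clear of the cheeks and both bottles. Now the last 50 mm.

Call:
carry_out(slide=[[0.008, 0, 0], [0.016, 0, 0], [0.024, 0, 0], [0.032, 0, 0], [0.039, 0, 0], [0.045, 0, 0], [0.049, 0, 0], [0.049, 0, 0]], roll=[0, 0, 0, 0, 0, 0, 0, 0], claw=[0.025, 0.025, 0.025, 0.025, 0.025, 0.025, 0.025, 0.025])

```text
clock: 7.02
position: [540.4, 13.1, 282.4]
ee_rot: [-0.624, 0.781, 0.0, -0.001]
contact_force: [0.4, 0.5, -0.0]
gripper_width: 24.8
grasp_force: 0.0
```

Run:
```python
from h import *
s=read_state();print(s['position'],box(s['position']),s['contact_force'],s["wrist_torque"]);look(s,"4")
a,b=[cv2.imread("pics/"+f) for f in("side4.png","wrist4.png")]
cv2.imwrite("pics/c4.png",np.hstack([cv2.resize(a[150:350,180:400],(396,360)),cv2.resize(b,(400,360))]))
```

```text
[540.41433787  13.10273525 282.35349377] [-0.2 46.2] [ 0.42084429  0.48592532 -0.00726605] [ 0.02332037 -0.05158788 -0.00625584]
side (32, array([551.9,   6.7]), array([12.1, 20.2]), 29.1) [12.4 42.5]
wrist (481, array([522.3,  17.3]), array([22.8, 13.8]), 77.1) [-18.8  46.3]
```

View pics/c4.png

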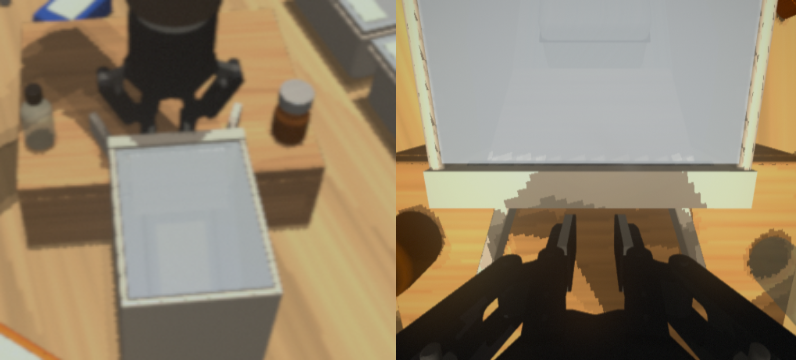

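The tin is gone from the deck and lies at the bottom of the chute, visible through the roof at crop (185,245). The wrist view shows bare deck up to the doorway. I back off and lift, then check the flap.

Call:
carry_out(slide=[[-0.03, 0, 0], [-0.07, 0, 0], [-0.11, 0, 0], [-0.13, 0, -0.03], [-0.15, 0, -0.08], [-0.16, 0, -0.12], [-0.16, 0, -0.15], [-0.16, 0, -0.15]], roll=[0, 0, 0, 0, 0, 0, 0, 0], claw=[0.025, 0.025, 0.025, 0.025, 0.025, 0.025, 0.025, 0.025])

```text
clock: 8.18
position: [576.2, 170.2, 435.5]
ee_rot: [-0.625, 0.781, -0.001, 0.003]
contact_force: [0.4, 0.3, -1.2]
gripper_width: 24.6
grasp_force: 0.0
```

Run:
```python
from h import *
s=read_state();print(s['position'],s['contact_force'])
o=[]
for n in("scene","side","wrist"):
    p=get_image(n);o.append(p["img"][:,:,::-1])
    if n!="wrist":
        W=cloud(p);z=W[...,2]
        for nm,zz,c in [("spice",162,(663,-5)),("dropper",172,(422,63))]:
            m=(np.hypot(W[...,0]-c[0],W[...,1]-c[1])<40)&(abs(z-zz)<7)
            if m.any():print(n,nm,rect(W,m))
a,b,c=o
cv2.imwrite("pics/c5.png",np.hstack([cv2.resize(a[130:290,100:320],(270,360)),cv2.resize(b[150:350,180:400],(270,360)),cv2.resize(c,(260,360))]))
```

```text
[576.19478568 170.15048444 435.54101142] [ 0.39238134  0.33199861 -1.17660189]
scene spice (220, array([665. ,  -3.3]), array([32.5, 31.5]), 0.8)
scene dropper (46, array([424.1,  64.8]), array([16.3, 14.4]), 27.1)
side spice (255, array([660.5,  -6.2]), array([32.4, 31.9]), 66.1)
side dropper (86, array([420.7,  61.7]), array([14.8, 15.8]), 24.9)
```

View pics/c5.png

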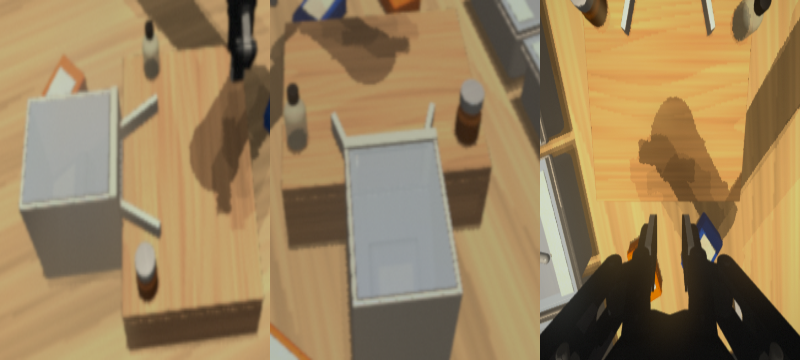

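The deck is empty and the tin lies against the end wall inside the box (middle crop, ~(395,262)). No raised flap shows through the roof, and both bottles have moved less than 1 mm.

```bash
python3 -c "
from bench import *
print(job_done())"
```

```text
the job is handed in; nothing more can be done
None
```

The job is handed in: the tin pushed the flap open and slid down the chute, the flap looks shut behind it (no raised flap shows through the roof, though I had no direct view of it), and both bottles stand where they were.

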